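# Test the guard switch under its dust cover

## Task

Check the guard switch on the small test board: first turn the cam by its bar grip until its high point sits squarely on the plunger's roller and the plunger is pushed in. Then slide the dust cover aside, press the test button under it all the way down and let it come up, and slide the cover fully home again. Leave the cam at its high point and do not disturb the tape roll, the pine block or the pliers.

Things in the scene. Friction and masses are not known exactly. Their poses are not given: they have to be found in the camera images.
- tester: Switch tester, fixed to the bench: plywood board 130 x 315 x 15 mm, cam at its +y end, grey switch housing (96 x 170 mm, top 55 mm up) on the rest. Origin at bench height. Own frame, x = 0: cam axis y = +110, housing y = +32 to -138, button y = -12 mm; board y = -152 to +163. Two rails along y (tops 74 mm up, 64 mm clear between their lips) guide the cover. Yaw within 0.4.
- cam_grip (a point): Centre of the black bar grip on top of the egg-shaped steel cam, on the cam's axis, 72 mm above the bench. Bar 64 mm long along own y, 16 mm wide along own x, from 56 to 86 mm above the bench. The cam's nose (high point, 42 mm from the axis; the round back 28 mm) points along own -y. Cam plate 23 to 39 mm above the bench.
- cam (a joint): Cam angle in rad about the vertical, growing counter-clockwise seen from above; 0 = high point squarely on the roller (nose along the tester's -y); stops at -1.8 and 0.9. Starts between -1.5 and -0.7 (at -1.57 the nose points along the tester's -x). Friction about 0.15 N m keeps it where it is left.
- plunger (a joint): How far the sprung plunger (with a 16 mm roller, between cam and housing) is pushed into the housing, in m: 0 = out; about 0.006 with the cam's high point squarely on it, about 0.0047 when the cam is 0.17 rad off; the nose touches it only within about 0.35 rad. Spring up to 7 N.
- cover_grip (a point): Middle of the black bar grip on the sliding dust cover (aluminium plate 74 x 76 x 3 mm, underside 67 mm above the bench), 86 mm above the bench. Bar 44 mm long along own x, 14 mm thick along own y (the sliding direction), from 70 to 98 mm above the bench. Over the button's centre when the cover is shut.
- cover (a joint): Travel of the cover in m: 0 = fully shut over the button (start), 0.080 = fully open; it opens along the tester's own -y (away from the cam). Friction about 2 N; it stays where it is left.
- button_top (a point): Centre of the top face of the round black test button, 44 mm across, 65 mm above the bench when up; hidden beneath the cover at the start. It is pressed straight down.
- button (a joint): How far the button is pressed in m: 0 = up, 0.006 = fully down; sprung, about 1.4 N to start it and 5.6 N fully down.
- tape_roll: Bystander: roll of grey tape lying flat, 103 mm across, 48 mm high; origin under its centre.
- pine_block: Bystander: pine block 56 x 111 x 41 mm (long side along its y); origin under its centre.
- pliers: Bystander: pliers lying flat, 56 x 178 x 12 mm (long side along its y); origin under their centre.

How it is judged:
On the way, in this order (a step that is already met when the one before it is completed fails the run):
1. the cam's high point is on the roller and the plunger is pushed in (value of joint plunger above 0.0042 m and value of joint cam between -0.2 and 0.2 rad), for 0.2 s.
2. the cover is slid aside so that the button can be reached (value of joint cover above 0.04 m), for 0.1 s.
3. the button is pressed down with the cam still at its high point (all of step 1 and value of joint button above 0.0045 m), for 0.05 s.
At the end, for the whole second after the job is handed in: The cam is within 0.2 rad of its high point with the plunger pushed in more than 4.2 mm, the cover is shut to within 4 mm and the button is up again (within 1.5 mm) (all of step 1 and value of joint cover below 0.004 m and value of joint button below 0.0015 m); the robot touches nothing.
It fails at once if the tape roll is shoved more than 30 mm (distance of tape_roll from where it was at the start of the episode above 0.03 m).
It fails at once if the pine block is shoved more than 30 mm (distance of pine_block from where it was at the start of the episode above 0.03 m).
It fails at once if the pair of pliers is shoved more than 30 mm (distance of pliers from where it was at the start of the episode above 0.03 m).
It also fails if it takes over 58 s, if anything falls off the work surface, if the arm or the gripper's body presses on something with over 40 N, if the wrist force passes 120 N, or if a joint passes its speed limit or range.

## Robot

A 7-joint arm with a two-finger parallel gripper is mounted at the origin on a cart in front of the work surface, level with it; the furniture and walls round the work are solid. World frame = base frame: x ahead of the robot, y to its left, z up, the work surface at z = 0. Lengths are in m, angles in rad, forces in N, time in s.
With the tool pointing down it reaches from about 0.4 to 0.875 m from the base axis. Payload 6.5 kg.
Tool frame: the origin (TCP) lies midway between the tips of the shut fingers; the grasp point (between the pads) lies 19 mm behind it; z points along the fingers, x is the direction in which the jaws open and shut, and the axes are right-handed (so a half turn about z gives the same grasp; the last joint's range is limited). The gripper opens to 85 mm and grips with 20 to 120 N. Pads are 22 mm wide; open, the fingers measure 114 mm over their backs; the gripper's body (76 mm by 85 mm) begins 54 mm behind the grasp point. The pads swing forward as they close: fully open they stand 13 mm farther back than shut.
Start: joints at [-1.369, 0.536, -0.004, 1.538, 0.003, 1.067, -0.071], TCP at [0.172, 0.627, 0.231] pointing down, gripper open.
Joint ranges: [-2.7, 2.7], [-0.37, 2.16], [-1.27, 1.26], [0.24, 2.4], [-1.31, 4.45], [0.19, 1.91], [-2.76, 2.76]. Speed limits (rad/s): [2.39, 2.39, 3.14, 3.14, 3.14, 3.14, 3.14].

## Interface

Orientations are given as [roll, pitch, yaw] about the fixed x, y, z axes, in that order (R = Rz(yaw) Ry(pitch) Rx(roll)).
In Python, from cell import manip gives the robot as it stands. The module is installed in compiled form; this text tells all that it offers.
- The arm moves only by the shell command python3 -m inch 'ROWS' [FORCE]. ROWS is JSON, a list of rows, each an object with "offset": the shift along the tool's x, y, z in mm, a list of three; "delta_rot": the turn, a rotation vector about the tool's x, y, z in degrees, a list of three; "grip": the opening, from 0 (shut) to 1 (fully open). In form: [{"offset": [dx, dy, dz], "delta_rot": [rx, ry, rz], "grip": grip}, ...]. A call has 1 to 5 rows; each row is the pose to reach, as a shift and turn from the pose commanded when the call began, along the tool's axes at that moment; what a row does not reach only later rows make up. A row lasts 1/10 s, in which the tool goes at most 50 mm and 8.59 degrees, less where a joint would pass 70% of its speed; a pose out of reach is approached as far as the arm can. A call with a gripper value outside its range is refused whole. The fingers move at their own pace and stop on an object; FORCE is the grip in N (left out, the last holds). Time passes only in rows, so rows that repeat a pose let the fingers close. It gives the time, the measured TCP pose, the force and the opening at its end, in the units of the state.
- manip.get_state(): the state, without advancing time (a new reading comes with each control period).
- manip.get_image(name): name is "scene" or "top" or "wrist"; returns a dict with "pixels" (480x640x3 uint8, blue, green, red), "camera_matrix" (3x3 intrinsics, pixels), "rvec" (rotation vector, rad) and "tvec" (3), from world to camera coordinates, as OpenCV has them. Camera axes: x right, y down, z forward; pixel columns grow to the right and rows downward; lengths in m; the calibration is good to about 2 mm. The wrist camera is an equidistant fisheye: a pixel r from the principal point sees the ray r / f radians off the axis. A picture is of the moment at which its call begins. There is no depth.
- manip.close_job(): hands the job in, once; it reports no verdict.
The state is a dict: "time_s": time; "q": joint angles; "dq": joint speeds; "effort": joint torques, N m; "tool_pos": TCP position; "tool_rot": TCP orientation; "ft_force": force on the tool from outside, world axes, zero at the start; "ft_torque": the same for the moment, N m; "gripper_width": finger opening in m.
Only numpy, scipy, OpenCV 4.12 (cv2) and the standard library are available. Lean on these libraries where they do the work, as an engineer would, in place of code of your own. Each camera call takes 0.05 s, during which the arm holds its last target.

## Working session

There is one attempt and no reset: what is moved stays moved. The work goes in short steps, Python scripts to look and compute and a shell command to move; the robot and the scene stay as the last step left them, time stands still between calls to the robot, and variables do not carry over. Pictures are saved under pics/ and viewed, and the job is handed in when it is done.

```bash
mkdir -p pics; cat > h.py <<'E'
import numpy as np,cv2
from cell import manip
from scipy.spatial.transform import Rotation as R
def snap(n,f):
    im=manip.get_image(n); cv2.imwrite('pics/'+f,im['pixels']); np.savez('pics/'+f[:-4]+'.npz',**im); return im
def ray(im,u,v):
    K=im['camera_matrix'];Rm=cv2.Rodrigues(np.array(im['rvec'],float))[0];t=np.array(im['tvec'],float).reshape(3)
    d=np.linalg.inv(K)@[u,v,1]; return -Rm.T@t, Rm.T@d
def plane(im,u,v,z):
    o,d=ray(im,u,v); return o+d*(z-o[2])/d[2]
def proj(im,P):
    return cv2.projectPoints(np.array(P,float).reshape(-1,3),np.array(im['rvec'],float),np.array(im['tvec'],float),im['camera_matrix'],None)[0].reshape(-1,2)
def load(f):return dict(np.load('pics/'+f+'.npz'))
E
python3 - <<'E'
from h import *
for n in ['scene','top','wrist']:
    im=snap(n,n+'0.png'); print(n,ray(im,320,240))
s=manip.get_state(); print(s)
E
```

```text
scene (array([-0.06262852, -0.55185202,  0.84042141]), array([ 0.52299666,  0.49844867, -0.69160371]))
top (array([0.26853582, 0.03665392, 1.30244493]), array([ 0.22478257,  0.01061368, -0.9743739 ]))
wrist (array([0.0980699 , 0.64691705, 0.37275384]), array([ 0.29505322, -0.07636999, -0.95245288]))
{'time_s': 0.15, 'q': array([-1.36917474,  0.53699015, -0.00442245,  1.53861501,  0.00258379,
        1.0672573 , -0.07120943]), 'dq': array([-0.00011066, -0.00052741,  0.00083336, -0.00267865,  0.00148869,
       -0.001909  , -0.00071312]), 'effort': array([ 1.37594834e-03, -5.83785582e+01,  1.04966752e+00, -2.59350318e+01,
        1.25269342e-02,  6.50651826e-03,  1.90914778e-05]), 'tool_pos': array([0.17190081, 0.62638403, 0.23062792]), 'tool_rot': array([3.14150351e+00, 1.26094517e-03, 1.30301486e+00]), 'ft_force': array([ 0.34566464,  0.34127862, -0.12430304]), 'ft_torque': array([ 0.02937352, -0.00399677, -0.00613947]), 'gripper_width': 0.08537540573861216}
```

View pics/scene0.png

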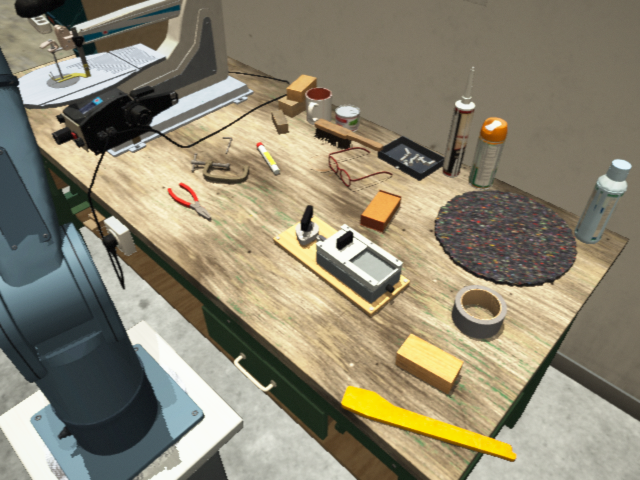

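View pics/top0.png

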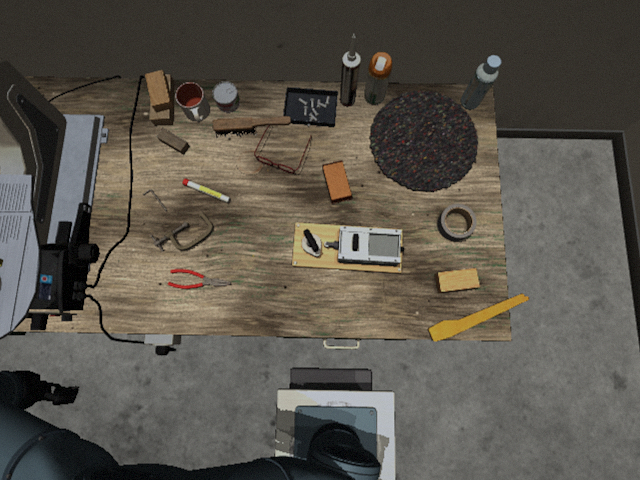

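The top view has the tester at px (293–403, 222–272), cam grip around (311,242), cover grip around (355,243). The tape roll is at (457,222), the pine block at (458,280) and the pliers at (198,280). I'll zoom in to measure.

```bash
python3 - <<'E'
from h import *
t=load('top0');cv2.imwrite('pics/topz.png',cv2.resize(t['pixels'][210:285,280:415],None,fx=5.9,fy=5.9,interpolation=cv2.INTER_CUBIC))
t=load('scene0');cv2.imwrite('pics/scz.png',cv2.resize(t['pixels'][195:320,265:420],None,fx=4.8,fy=4.8,interpolation=cv2.INTER_CUBIC))
E
```

```text
(no output)
```

View pics/topz.png

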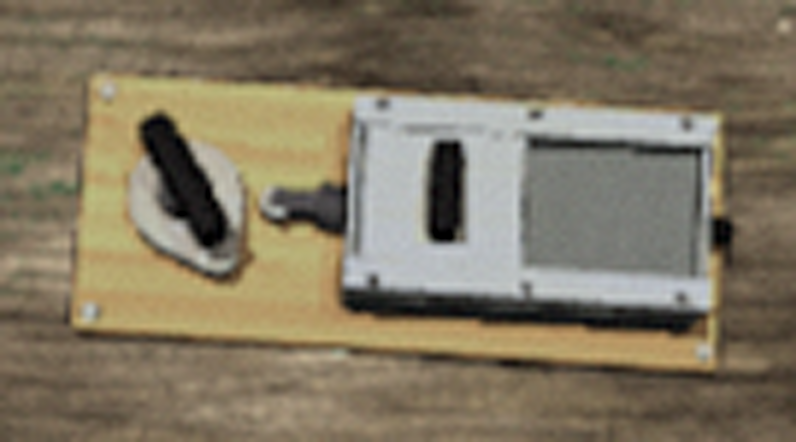

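View pics/scz.png

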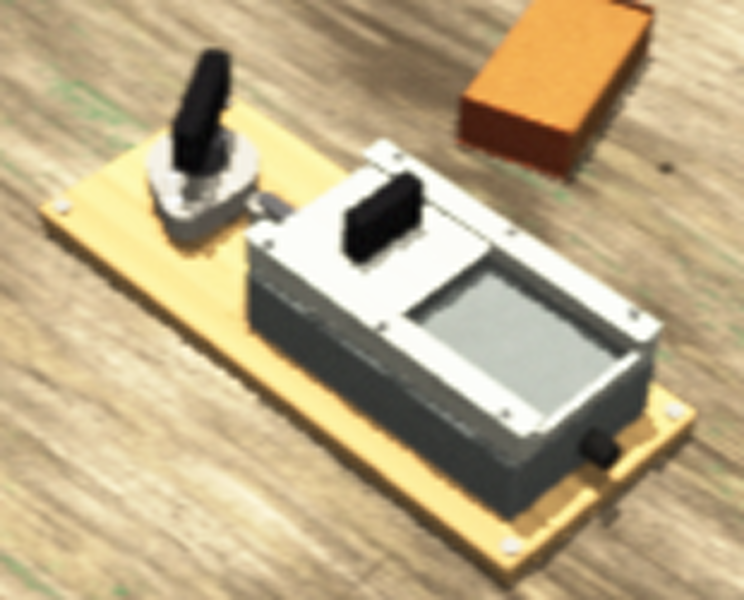

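```bash
python3 - <<'E'
from h import *
t=load('top0');s=load('scene0')
def P(im,l,f,x0,y0,z): return np.array([plane(im,x0+(u+.5)/f-.5,y0+(v+.5)/f-.5,z) for u,v in l])
A=P(t,[(92,75),(722,112),(716,370),(73,330)],5.9,280,210,.015)
B=P(s,[(230,100),(693,410),(510,570),(42,210)],4.8,265,195,.015)
for C in(A,B):
    print(C.round(4)); e=[np.linalg.norm(C[i]-C[i-1]) for i in range(4)];print(np.round(e,3))
    d=(C[0]+C[3]-C[1]-C[2])[:2]; yaw=np.arctan2(-d[0],d[1]); c=C.mean(0)[:2]; u=d/np.linalg.norm(d); o=c-u*.0055
    print('yaw',yaw,'origin',o,'cam',o+u*.110,'btn',o-u*.012)
g=cv2.cvtColor(t['pixels'],cv2.COLOR_BGR2GRAY)
for (x0,y0,x1,y1,z) in [(300,226,320,255,.086),(351,231,361,253,.098)]:
    sub=(g[y0:y1,x0:x1]<50).astype(np.uint8)
    n,l,st,ce=cv2.connectedComponentsWithStats(sub); i=1+st[1:,4].argmax(); ys,xs=np.where(l==i)
    W=np.array([plane(t,x+x0,y+y0,z-.008)[:2] for x,y in zip(xs,ys)]); r=cv2.minAreaRect((W*1000).astype(np.float32));print(len(xs),W.mean(0),r)
    ev,E=np.linalg.eigh(np.cov(W.T));print(E[:,1],np.degrees(np.arctan2(E[1,1],E[0,1])))
E
```

```text
[[ 0.6172  0.1244  0.015 ]
 [ 0.6046 -0.1876  0.015 ]
 [ 0.4756 -0.1822  0.015 ]
 [ 0.489   0.1293  0.015 ]]
[0.128 0.312 0.129 0.312]
yaw -0.041742860158947265 origin [ 0.54637415 -0.03450993] cam [0.55096453 0.07539425] btn [ 0.54587338 -0.04649948]
[[ 0.6135  0.1179  0.015 ]
 [ 0.6025 -0.1864  0.015 ]
 [ 0.4743 -0.1832  0.015 ]
 [ 0.4897  0.1283  0.015 ]]
[0.124 0.304 0.128 0.312]
yaw -0.042896245379681563 origin [ 0.54475586 -0.03634678] cam [0.549473   0.07355203] btn [ 0.54424126 -0.04833574]
142 [0.54924902 0.07551655] ((549.2433471679688, 76.19549560546875), (66.52741241455078, 22.01247215270996), 22.644556045532227)
[-0.87939164 -0.47609908] -151.56906460350686
79 [ 0.54466016 -0.04586571] ((544.6705932617188, -45.71269989013672), (44.899845123291016, 10.93930721282959), 0.17127789556980133)
[-0.99948744  0.03201335] 178.1654566890729
```

```bash
cat >> h.py <<'E'
def rem(p,yawdeg):
    s=manip.get_state(); Rc=R.from_euler('xyz',s['tool_rot']); Rt=R.from_euler('xyz',[np.pi,0,np.radians(yawdeg)])
    print('t',round(s['time_s'],2),'pos',s['tool_pos'].round(4),'rpy',np.degrees(s['tool_rot']).round(2),'F',s['ft_force'].round(1),'w',round(s['gripper_width'],4),'q',s['q'].round(2))
    print('off mm',(Rc.inv().apply(np.array(p)-s['tool_pos'])*1000).round(1),'rot',np.degrees((Rc.inv()*Rt).as_rotvec()).round(2))
E
python3 -c "
from h import *
rem([.5505,.0752,.2],-61.6)"
python3 -m inch '[{"offset":[-43,51,0],"delta_rot":[0,0,8],"grip":1},{"offset":[-80,94,0],"delta_rot":[0,0,16],"grip":1},{"offset":[-110,130,0],"delta_rot":[0,0,24],"grip":1},{"offset":[-140,165,0],"delta_rot":[0,0,32],"grip":1},{"offset":[-170,200,0],"delta_rot":[0,0,40],"grip":1}]'
python3 -c "
from h import *
rem([.5505,.0752,.2],-61.6)"
```

```text
t 0.15 pos [0.1719 0.6264 0.2306] rpy [1.7999e+02 7.0000e-02 7.4660e+01] F [ 0.3  0.3 -0.1] w 0.0854 q [-1.37  0.54 -0.    1.54  0.    1.07 -0.07]
off mm [-431.3  510.9   31.2] rot [9.0000e-02 3.0000e-02 1.3626e+02]
time_s: 0.65
tool_pos: [0.3137, 0.4184, 0.2312]
tool_rot: [-3.142, 0.0, 0.599]
ft_force: [1.7, 0.8, 0.1]
gripper_width: 0.0857
t 0.65 pos [0.3137 0.4184 0.2312] rpy [-180.      0.     34.33] F [1.7 0.8 0.1] w 0.0857 q [-1.17  0.32  0.2   1.88 -0.08  0.94 -0.34]
off mm [  2.  416.9  31.2] rot [-0.    0.   95.93]
```

```bash

python3 -m inch '[{"offset":[0,40,0],"delta_rot":[0,0,8],"grip":1},{"offset":[0,80,0],"delta_rot":[0,0,16],"grip":1},{"offset":[0,120,0],"delta_rot":[0,0,24],"grip":1},{"offset":[0,160,0],"delta_rot":[0,0,32],"grip":1},{"offset":[0,200,0],"delta_rot":[0,0,40],"grip":1}]'
python3 -c "
from h import *
rem([.5505,.0752,.2],-61.6)"
```

```text
time_s: 1.15
tool_pos: [0.4272, 0.2544, 0.2313]
tool_rot: [-3.141, 0.0, -0.099]
ft_force: [1.0, 0.8, -0.3]
gripper_width: 0.0853
t 1.15 pos [0.4272 0.2544 0.2313] rpy [-179.99    0.     -5.66] F [ 1.   0.8 -0.3] w 0.0853 q [-0.98  0.29  0.42  1.96 -0.15  0.93 -0.58]
off mm [140.4 166.1  31.3] rot [-1.000e-02  1.000e-02  5.594e+01]
```

```bash

python3 -m inch '[{"offset":[28,33,6],"delta_rot":[0,0,8],"grip":1},{"offset":[56,66,12],"delta_rot":[0,0,16],"grip":1},{"offset":[84,99,18],"delta_rot":[0,0,24],"grip":1},{"offset":[112,132,25],"delta_rot":[0,0,32],"grip":1},{"offset":[139,160,31],"delta_rot":[0,0,40],"grip":1}]'
python3 -m inch '[{"offset":[0,0,0],"delta_rot":[0,0,8],"grip":1},{"offset":[0,0,0],"delta_rot":[0,0,13],"grip":1},{"offset":[0,0,0],"delta_rot":[0,0,13],"grip":1}]'
python3 -c "
from h import *
rem([.5505,.0752,.2],-61.6)
im=snap('wrist','w1.png');snap('top','t1.png')
print(im['camera_matrix'])"
```

```text
time_s: 1.65
tool_pos: [0.5508, 0.0814, 0.2]
tool_rot: [3.141, -0.0, -0.798]
ft_force: [0.5, 0.8, -1.6]
gripper_width: 0.0854
time_s: 1.95
tool_pos: [0.55, 0.0833, 0.1999]
tool_rot: [3.141, -0.0, -1.019]
ft_force: [-0.7, -0.7, 0.2]
gripper_width: 0.0851
t 1.95 pos [0.55   0.0833 0.1999] rpy [ 1.7995e+02 -1.0000e-02 -5.8400e+01] F [-0.7 -0.7  0.2] w 0.0851 q [-0.73  0.48  0.66  1.85 -0.36  0.93 -0.92]
off mm [ 7.2  3.8 -0.1] rot [ 0.05 -0.01  3.2 ]
[[371.64829954   0.         317.52395935]
 [  0.         371.64829954 238.77376751]
 [  0.           0.           1.        ]]
```

View pics/w1.png

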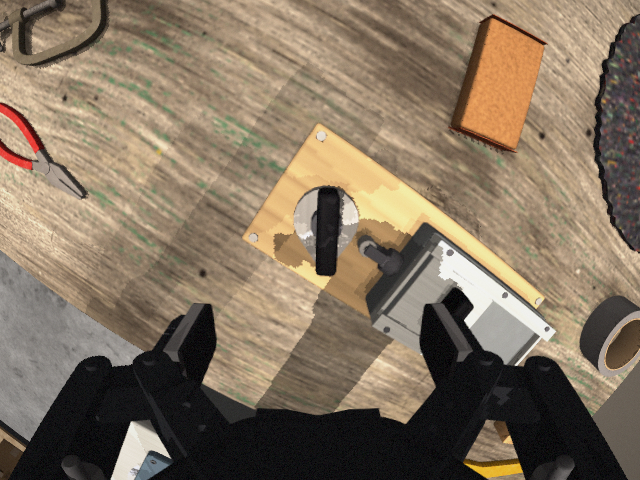

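The wrist view shows the cam bar from about (328,190) to (326,274) and the board corners near (318,123) and (243,238). The cover grip is at (457,303). I'll zoom in for precise points.

```bash
cat >> h.py <<'E'
def wplane(im,u,v,z):
    n=cv2.fisheye.undistortPoints(np.array([[[u,v]]],float),im['camera_matrix'],np.zeros(4))[0,0]
    Rm=cv2.Rodrigues(np.array(im['rvec'],float))[0];t=np.array(im['tvec'],float).reshape(3)
    o=-Rm.T@t; d=Rm.T@np.array([n[0],n[1],1.]); return o+d*(z-o[2])/d[2]
E
python3 - <<'E'
from h import *
t=load('w1');cv2.imwrite('pics/w1z.png',cv2.resize(t['pixels'][110:290,235:435],None,fx=3.3,fy=3.3,interpolation=cv2.INTER_CUBIC)*1)
z=cv2.imread('pics/w1z.png');z=np.clip(255*(z/255.)**.5,0,255).astype(np.uint8);cv2.imwrite('pics/w1z.png',z)
E
```

```text
(no output)
```

View pics/w1z.png

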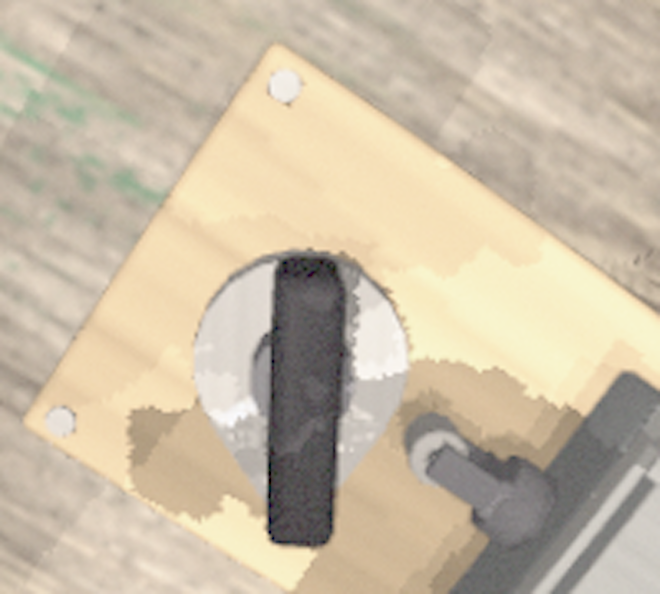

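```bash
python3 - <<'E'
from h import *
t=load('w1')
f=lambda u,v,z:wplane(t,235+(u+.5)/3.3-.5,110+(v+.5)/3.3-.5,z)
a=f(311,260,.086);b=f(300,545,.086);print(a,b,(a+b)/2,np.linalg.norm(a-b),np.degrees(np.arctan2(*(b-a)[1::-1])))
A=f(278,42,.015);B=f(23,423,.015);print(A,B,np.linalg.norm(A-B));
C=wplane(t,546,302,.015);print(C)
d=B-A;ang=np.degrees(np.arctan2(d[1],d[0]));print('x-axis ang',ang-180); d=C-A;print('y',np.degrees(np.arctan2(d[1],d[0]))+90)
s=load('t1')
E
```

```text
[0.58258419 0.09357022 0.086     ] [0.52610457 0.06104803 0.086     ] [0.55434438 0.07730913 0.086     ] 0.06517391752234067 -150.06572713643874
[0.61852588 0.12355709 0.015     ] [0.49141963 0.13010091 0.015     ] 0.1272745936665859
[ 0.60031027 -0.19370064  0.015     ]
x-axis ang -2.9471596435465983
y -3.286077258835732
```

```bash

python3 -c "
from h import *
rem([.552,.0757,.1],-60.5)"
python3 -m inch '[{"offset":[7.5,2.2,30],"delta_rot":[0,0,2],"grip":1},{"offset":[7.5,2.2,60],"delta_rot":[0,0,2],"grip":1},{"offset":[7.5,2.2,90],"delta_rot":[0,0,2],"grip":1},{"offset":[7.5,2.2,100],"delta_rot":[0,0,2],"grip":1},{"offset":[7.5,2.2,100],"delta_rot":[0,0,2],"grip":1}]'
python3 -c "
from h import *
rem([.552,.0757,.056],-60.5)
im=snap('wrist','w2.png')"
```

```text
t 2.05 pos [0.5499 0.0838 0.2001] rpy [ 1.7998e+02  1.0000e-02 -5.8170e+01] F [ 0.1 -0.2  0.2] w 0.0857 q [-0.73  0.48  0.66  1.85 -0.36  0.93 -0.92]
off mm [  8.    2.5 100.1] rot [0.02 0.   2.33]
time_s: 2.55
tool_pos: [0.5512, 0.0761, 0.0994]
tool_rot: [3.139, 0.001, -1.052]
ft_force: [-0.5, -0.1, 0.1]
gripper_width: 0.0855
t 2.55 pos [0.5512 0.0761 0.0994] rpy [ 1.7987e+02  5.0000e-02 -6.0260e+01] F [-0.5 -0.1  0.1] w 0.0855 q [-0.64  0.63  0.57  1.91 -0.48  0.75 -0.85]
off mm [ 0.8 -0.6 43.4] rot [0.13 0.05 0.24]
```

View pics/w2.png

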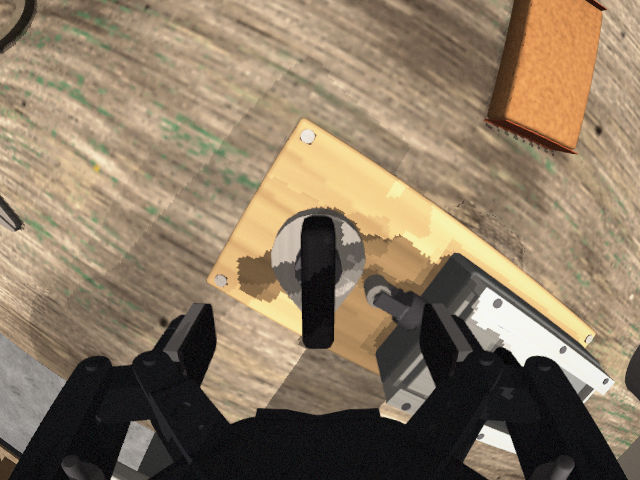

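The bar is centred between the fingers at u≈318 and parallel to the pads. Next I go down and grip.

```bash

python3 -m inch '[{"offset":[0,0,20],"delta_rot":[0,0,0],"grip":1},{"offset":[0,0,43],"delta_rot":[0,0,0],"grip":1},{"offset":[0,0,43],"delta_rot":[0,0,0],"grip":0.6},{"offset":[0,0,43],"delta_rot":[0,0,0],"grip":0},{"offset":[0,0,43],"delta_rot":[0,0,0],"grip":0}]' 40
python3 -m inch '[{"offset":[0,0,0],"delta_rot":[0,0,0],"grip":0},{"offset":[0,0,0],"delta_rot":[0,0,0],"grip":0},{"offset":[0,0,0],"delta_rot":[0,0,0],"grip":0},{"offset":[0,0,0],"delta_rot":[0,0,0],"grip":0}]' 
python3 -c "
from h import *
rem([.552,.0757,.056],-60.5)"
```

```text
time_s: 3.1
tool_pos: [0.5535, 0.0761, 0.0591]
tool_rot: [-3.139, -0.001, -1.053]
ft_force: [0.4, -0.2, 0.5]
gripper_width: 0.044
time_s: 3.5
tool_pos: [0.5526, 0.0766, 0.0584]
tool_rot: [-3.14, 0.001, -1.053]
ft_force: [-2.1, 1.6, 8.5]
gripper_width: 0.0152
t 3.5 pos [0.5526 0.0766 0.0584] rpy [-1.7993e+02  4.0000e-02 -6.0310e+01] F [-2.1  1.6  8.5] w 0.0152 q [-0.6   0.69  0.52  1.92 -0.54  0.67 -0.81]
off mm [0.5 1.  2.4] rot [-0.07  0.04  0.19]
```

```bash

python3 -m inch '[{"offset":[0,0,0],"delta_rot":[0,0,-4],"grip":0},{"offset":[0,0,0],"delta_rot":[0,0,-8],"grip":0},{"offset":[0,0,0],"delta_rot":[0,0,-12],"grip":0},{"offset":[0,0,0],"delta_rot":[0,0,-16],"grip":0},{"offset":[0,0,0],"delta_rot":[0,0,-20],"grip":0}]'
python3 -c "
from h import *
rem([.552,.0757,.056],-2.6)"
```

```text
time_s: 4.0
tool_pos: [0.5523, 0.0771, 0.0584]
tool_rot: [-3.14, 0.001, -0.701]
ft_force: [-3.3, 1.7, 8.3]
gripper_width: 0.0157
t 4.0 pos [0.5523 0.0771 0.0584] rpy [-1.7992e+02  6.0000e-02 -4.0170e+01] F [-3.3  1.7  8.3] w 0.0157 q [-0.54  0.67  0.43  1.91 -0.44  0.65 -0.54]
off mm [0.6 1.2 2.4] rot [-1.000e-01  3.000e-02 -3.757e+01]
```

```bash

python3 -m inch '[{"offset":[0,0,0],"delta_rot":[0,0,-5],"grip":0},{"offset":[0,0,0],"delta_rot":[0,0,-10],"grip":0},{"offset":[0,0,0],"delta_rot":[0,0,-15],"grip":0},{"offset":[0,0,0],"delta_rot":[0,0,-20],"grip":0},{"offset":[0,0,0],"delta_rot":[0,0,-25],"grip":0}]'
python3 -m inch '[{"offset":[0,0,0],"delta_rot":[0,0,-4],"grip":0},{"offset":[0,0,0],"delta_rot":[0,0,-8],"grip":0},{"offset":[0,0,0],"delta_rot":[0,0,-12.5],"grip":0},{"offset":[0,0,0],"delta_rot":[0,0,-12.5],"grip":0},{"offset":[0,0,0],"delta_rot":[0,0,-12.5],"grip":0}]'
python3 -c "
from h import *
rem([.552,.0757,.056],-2.6)
im=snap('wrist','w3.png')"
```

```text
time_s: 4.5
tool_pos: [0.5518, 0.0774, 0.0584]
tool_rot: [-3.14, 0.001, -0.265]
ft_force: [-4.7, 4.0, 10.3]
gripper_width: 0.0156
time_s: 5.0
tool_pos: [0.5515, 0.0774, 0.0584]
tool_rot: [-3.14, 0.001, -0.048]
ft_force: [-5.2, 2.0, 11.7]
gripper_width: 0.0152
t 5.0 pos [0.5515 0.0774 0.0584] rpy [-1.799e+02  7.000e-02 -2.740e+00] F [-5.2  2.  11.7] w 0.0152 q [-0.41  0.64  0.26  1.91 -0.27  0.63 -0.03]
off mm [0.5 1.7 2.4] rot [-0.1   0.07 -0.14]
```

View pics/w3.png

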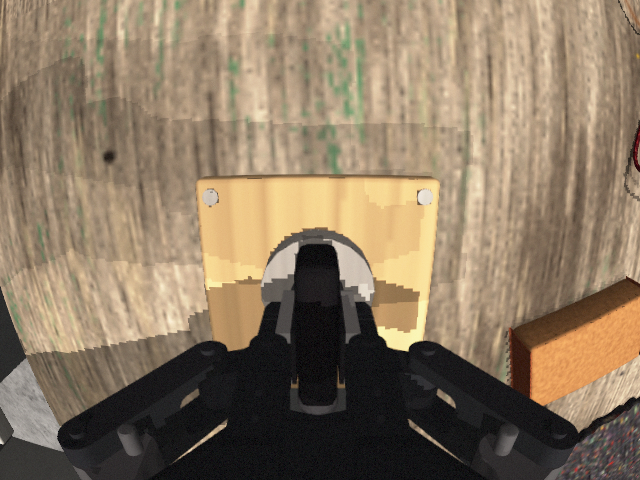

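The bar lies parallel to the board's sides with the nose toward the housing. I'll release, rise and verify.

```bash

python3 -m inch '[{"offset":[0,0,0],"delta_rot":[0,0,0],"grip":0.6},{"offset":[0,0,0],"delta_rot":[0,0,0],"grip":0.6},{"offset":[0,0,0],"delta_rot":[0,0,0],"grip":0.6},{"offset":[0,0,0],"delta_rot":[0,0,0],"grip":0.6}]'
python3 -m inch '[{"offset":[0,0,-30],"delta_rot":[0,0,0],"grip":0.6},{"offset":[0,10,-70],"delta_rot":[0,0,0],"grip":0.6},{"offset":[0,50,-110],"delta_rot":[0,0,0],"grip":0.6},{"offset":[0,80,-140],"delta_rot":[0,0,0],"grip":0.6},{"offset":[0,80,-140],"delta_rot":[0,0,0],"grip":0.6}]'
python3 -c "
from h import *
rem([.545,-.0475,.2],-92.7)
im=snap('wrist','w4.png');im=snap('top','t4.png')"
```

```text
time_s: 5.45
tool_pos: [0.5523, 0.0757, 0.0573]
tool_rot: [3.141, -0.0, -0.05]
ft_force: [-0.3, 0.1, -0.1]
gripper_width: 0.0513
time_s: 5.95
tool_pos: [0.5509, -0.0104, 0.2022]
tool_rot: [3.14, -0.009, -0.058]
ft_force: [0.2, 0.8, -1.0]
gripper_width: 0.0517
t 5.95 pos [ 0.5509 -0.0104  0.2022] rpy [179.9   -0.51  -3.32] F [ 0.2  0.8 -1. ] w 0.0517 q [-0.34  0.41  0.36  1.86 -0.18  0.9   0.04]
off mm [-3.8 37.3  2.2] rot [-0.32 -0.48 89.38]
```

View pics/w4.png

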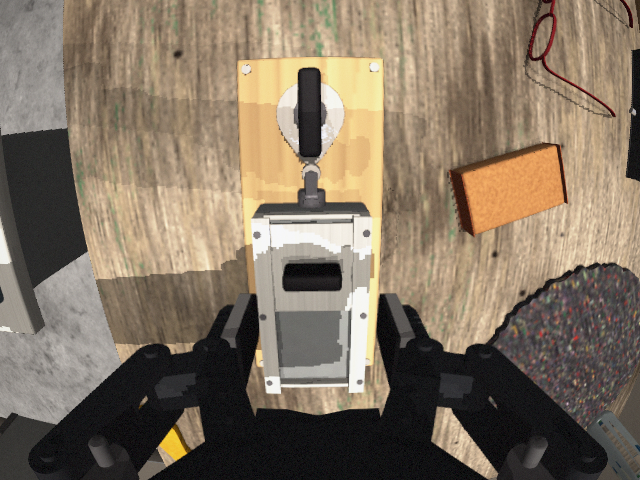

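The nose points at the roller: bar from (309,68) to (311,157), roller at (311,168). The cover grip is at (312,276). I'll compute the cam angle and the cover grip position.

```bash
python3 - <<'E'
from h import *
t=load('w4');g=cv2.cvtColor(t['pixels'],cv2.COLOR_BGR2GRAY)
for x0,y0,x1,y1,z in [(295,60,325,162,.086),(275,255,350,297,.098)]:
    n,l,st,ce=cv2.connectedComponentsWithStats((g[y0:y1,x0:x1]<45).astype(np.uint8)); i=1+st[1:,4].argmax(); ys,xs=np.where(l==i)
    print(st[i])
    W=np.array([wplane(t,x+x0,y+y0,z)[:2] for x,y in zip(xs,ys)])
    print(W.mean(0),W.min(0),W.max(0)); ev,E=np.linalg.eigh(np.cov(W.T));print(np.degrees(np.arctan2(E[1,1],E[0,1])))
p=[wplane(t,*a,.015) for a in [(246,70),(374,68)]];print(p,np.degrees(np.arctan2(*(p[1]-p[0])[1::-1])))
p=[wplane(t,*a,.074) for a in [(257,236),(267,383),(367,234),(361,382)]];print(p)
for i,j in((0,1),(2,3)):print(np.degrees(np.arctan2(*(p[i]-p[j])[1::-1]))-90)
E
```

```text
[   3    8   23   89 1324]
[0.55144695 0.06878201] [0.54340223 0.04450407] [0.56007553 0.1065193 ]
87.61349994562815
[   8    8   59   28 1538]
[ 0.5467138  -0.04041021] [ 0.52518929 -0.05186592] [ 0.56764993 -0.0292589 ]
178.05352890518193
[array([0.49801023, 0.12016541, 0.015     ]), array([0.60970518, 0.11500356, 0.015     ])] -2.645972787772328
[array([ 0.50584128, -0.01433942,  0.074     ]), array([ 0.49702341, -0.15721712,  0.074     ]), array([ 0.59012759, -0.01782561,  0.074     ]), array([ 0.58438196, -0.16136096,  0.074     ])]
-3.5315991104625937
-2.2922892198137674
```

```bash

python3 -m inch '[{"offset":[-1,9,0],"delta_rot":[0,0,8],"grip":0.6},{"offset":[-2,18,0],"delta_rot":[0,0,16],"grip":0.6},{"offset":[-3,27,0],"delta_rot":[0,0,24],"grip":0.6},{"offset":[-4,35,0],"delta_rot":[0,0,32],"grip":0.6},{"offset":[-4,35,0],"delta_rot":[0,0,40],"grip":0.6}]'
python3 -m inch '[{"offset":[0,0,0],"delta_rot":[0,0,8],"grip":0.6},{"offset":[0,0,0],"delta_rot":[0,0,16],"grip":0.6},{"offset":[0,0,0],"delta_rot":[0,0,24],"grip":0.6},{"offset":[0,0,0],"delta_rot":[0,0,32],"grip":0.6},{"offset":[0,0,0],"delta_rot":[0,0,40],"grip":0.6}]'
python3 -m inch '[{"offset":[0,0,0],"delta_rot":[0,0,5],"grip":0.6},{"offset":[0,0,0],"delta_rot":[0,0,9.7],"grip":0.6},{"offset":[0,0,0],"delta_rot":[0,0,9.7],"grip":0.6},{"offset":[0,0,0],"delta_rot":[0,0,9.7],"grip":0.6}]'
python3 -c "
from h import *
rem([.546,-.046,.12],-92.6)"
```

```text
time_s: 6.55
tool_pos: [0.5414, -0.0383, 0.1957]
tool_rot: [3.139, 0.002, -0.753]
ft_force: [1.0, 0.2, -0.5]
gripper_width: 0.0513
time_s: 7.05
tool_pos: [0.5417, -0.0369, 0.1956]
tool_rot: [3.139, 0.0, -1.449]
ft_force: [0.3, 0.5, 0.8]
gripper_width: 0.0512
time_s: 7.45
tool_pos: [0.542, -0.0375, 0.1962]
tool_rot: [3.14, -0.0, -1.611]
ft_force: [1.0, 0.2, -0.2]
gripper_width: 0.0512
t 7.45 pos [ 0.542  -0.0375  0.1962] rpy [ 1.7989e+02 -2.0000e-02 -9.2320e+01] F [ 1.   0.2 -0.2] w 0.0512 q [-0.57  0.49  0.74  1.89 -0.4   0.92 -1.25]
off mm [ 8.3 -4.5 76.2] rot [ 0.11 -0.02  0.28]
```

```bash

python3 -m inch '[{"offset":[8,-4,30],"delta_rot":[0,0,0],"grip":0.6},{"offset":[8,-4,60],"delta_rot":[0,0,0],"grip":0.6},{"offset":[8,-4,76],"delta_rot":[0,0,0],"grip":0.6},{"offset":[8,-4,76],"delta_rot":[0,0,0],"grip":0.6},{"offset":[8,-4,76],"delta_rot":[0,0,0],"grip":0.6}]'
python3 -c "
from h import *
rem([.546,-.046,.078],-92.6)
im=snap('wrist','w5.png')"
```

```text
time_s: 7.95
tool_pos: [0.5464, -0.0468, 0.1218]
tool_rot: [-3.141, -0.0, -1.614]
ft_force: [-0.3, 0.3, -0.4]
gripper_width: 0.0513
t 7.95 pos [ 0.5464 -0.0468  0.1218] rpy [-179.99   -0.    -92.5 ] F [-0.3  0.3 -0.4] w 0.0513 q [-0.48  0.6   0.65  1.92 -0.51  0.79 -1.16]
off mm [-0.8  0.5 43.8] rot [-0.01 -0.    0.1 ]
```

View pics/w5.png

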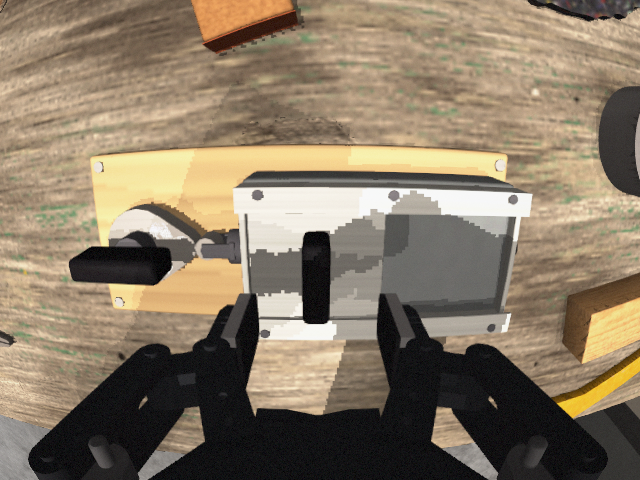

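The bar at (316,278) is midway between the pads (about 253 and 383). Next I go down, grip, then slide open along tool +x.

```bash

python3 -m inch '[{"offset":[-0.5,0,20],"delta_rot":[0,0,0],"grip":0.6},{"offset":[-0.5,0,42],"delta_rot":[0,0,0],"grip":0.6},{"offset":[-0.5,0,42],"delta_rot":[0,0,0],"grip":0.4},{"offset":[-0.5,0,42],"delta_rot":[0,0,0],"grip":0},{"offset":[-0.5,0,42],"delta_rot":[0,0,0],"grip":0}]' 30
python3 -m inch '[{"offset":[0,0,0],"delta_rot":[0,0,0],"grip":0},{"offset":[0,0,0],"delta_rot":[0,0,0],"grip":0},{"offset":[0,0,0],"delta_rot":[0,0,0],"grip":0}]'
python3 -c "
from h import *
rem([.546,-.046,.078],-92.6)"
```

```text
time_s: 8.5
tool_pos: [0.5472, -0.0465, 0.0809]
tool_rot: [-3.139, 0.0, -1.615]
ft_force: [-0.2, -0.7, 1.4]
gripper_width: 0.0133
time_s: 8.8
tool_pos: [0.5472, -0.0465, 0.0808]
tool_rot: [-3.139, 0.0, -1.615]
ft_force: [-1.4, 1.2, 7.3]
gripper_width: 0.0132
t 8.8 pos [ 0.5472 -0.0465  0.0808] rpy [-1.7987e+02  2.0000e-02 -9.2550e+01] F [-1.4  1.2  7.3] w 0.0132 q [-0.44  0.66  0.6   1.94 -0.56  0.71 -1.12]
off mm [-0.4  1.3  2.8] rot [-0.13  0.02  0.05]
```

```bash

python3 -m inch '[{"offset":[8,0,0],"delta_rot":[0,0,0],"grip":0},{"offset":[18,0,0],"delta_rot":[0,0,0],"grip":0},{"offset":[28,0,0],"delta_rot":[0,0,0],"grip":0},{"offset":[38,0,0],"delta_rot":[0,0,0],"grip":0},{"offset":[48,0,0],"delta_rot":[0,0,0],"grip":0}]'
python3 -m inch '[{"offset":[10,0,0],"delta_rot":[0,0,0],"grip":0},{"offset":[18,0,0],"delta_rot":[0,0,0],"grip":0},{"offset":[26,0,0],"delta_rot":[0,0,0],"grip":0},{"offset":[30,0,0],"delta_rot":[0,0,0],"grip":0},{"offset":[30,0,0],"delta_rot":[0,0,0],"grip":0}]'
python3 -c "
from h import *
rem([.546,-.046,.14],-92.6)"
```

```text
time_s: 9.3
tool_pos: [0.545, -0.0939, 0.0808]
tool_rot: [-3.14, 0.001, -1.615]
ft_force: [-1.4, 3.7, 7.8]
gripper_width: 0.0134
time_s: 9.8
tool_pos: [0.5436, -0.1253, 0.0809]
tool_rot: [-3.139, -0.0, -1.616]
ft_force: [-2.9, -1.2, 6.5]
gripper_width: 0.0132
t 9.8 pos [ 0.5436 -0.1253  0.0809] rpy [-1.7987e+02 -2.0000e-02 -9.2590e+01] F [-2.9 -1.2  6.5] w 0.0132 q [-0.29  0.67  0.59  1.91 -0.56  0.72 -0.99]
off mm [-79.3   1.  -59.2] rot [-0.13 -0.02  0.01]
```

```bash

python3 -m inch '[{"offset":[0,0,0],"delta_rot":[0,0,0],"grip":0.5},{"offset":[0,0,0],"delta_rot":[0,0,0],"grip":0.5},{"offset":[0,0,0],"delta_rot":[0,0,0],"grip":0.5},{"offset":[0,0,-20],"delta_rot":[0,0,0],"grip":0.5},{"offset":[0,0,-50],"delta_rot":[0,0,0],"grip":0.5}]'
python3 -m inch '[{"offset":[-10,0,-20],"delta_rot":[0,0,0],"grip":0},{"offset":[-35,0,-20],"delta_rot":[0,0,0],"grip":0},{"offset":[-60,0,-20],"delta_rot":[0,0,0],"grip":0},{"offset":[-79,1,-20],"delta_rot":[0,0,0],"grip":0},{"offset":[-79,1,-20],"delta_rot":[0,0,0],"grip":0}]'
python3 -c "
from h import *
rem([.546,-.046,.07],-92.6)
im=snap('wrist','w6.png');snap('top','t6.png')"
```

```text
time_s: 10.3
tool_pos: [0.5413, -0.1238, 0.1285]
tool_rot: [3.138, 0.0, -1.615]
ft_force: [0.6, -0.6, -0.3]
gripper_width: 0.0432
time_s: 10.8
tool_pos: [0.5453, -0.0417, 0.149]
tool_rot: [3.141, 0.002, -1.61]
ft_force: [-0.7, 0.1, -0.5]
gripper_width: 0.0002
t 10.8 pos [ 0.5453 -0.0417  0.149 ] rpy [ 1.7996e+02  1.0000e-01 -9.2260e+01] F [-0.7  0.1 -0.5] w 0.0002 q [-0.51  0.56  0.68  1.91 -0.47  0.84 -1.2 ]
off mm [ 4.5 -0.9 79. ] rot [0.04 0.1  0.34]
```

View pics/w6.png

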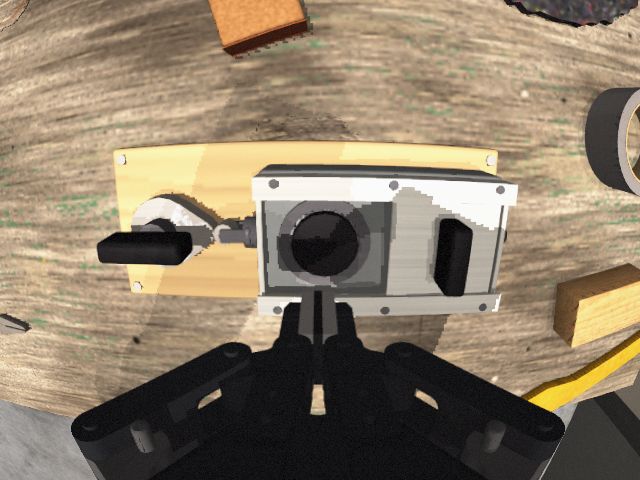

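The cover is open (its bar at (455,257)), the button shows at (325,243), and the cam is unchanged. I'll check the button position.

```bash
python3 -c "
from h import *
t=load('w6');print(wplane(t,325,243,.065),wplane(t,292,243,.065),wplane(t,358,243,.065))"
python3 -m inch '[{"offset":[4,-1,30],"delta_rot":[0,0,0],"grip":0},{"offset":[4,-1,55],"delta_rot":[0,0,0],"grip":0},{"offset":[4,-1,72],"delta_rot":[0,0,0],"grip":0},{"offset":[4,-1,72],"delta_rot":[0,0,0],"grip":0},{"offset":[4,-1,72],"delta_rot":[0,0,0],"grip":0}]'
python3 -c "
from h import *
rem([.546,-.046,.059],-92.6)"
```

```text
[ 0.54828236 -0.0466296   0.065     ] [ 0.5490998  -0.02546892  0.065     ] [ 0.54744705 -0.06786248  0.065     ]
time_s: 11.4
tool_pos: [0.5461, -0.0508, 0.0777]
tool_rot: [-3.141, -0.001, -1.617]
ft_force: [-0.5, 0.2, 0.6]
gripper_width: -0.0
t 11.4 pos [ 0.5461 -0.0508  0.0777] rpy [-1.7999e+02 -5.0000e-02 -9.2640e+01] F [-0.5  0.2  0.6] w -0.0 q [-0.43  0.67  0.59  1.94 -0.56  0.71 -1.12]
off mm [-4.8  0.3 18.7] rot [-0.01 -0.05 -0.04]
```

```bash

python3 -m inch '[{"offset":[-4,-1,8],"delta_rot":[0,0,0],"grip":0},{"offset":[-4,-1,13],"delta_rot":[0,0,0],"grip":0},{"offset":[-4,-1,17],"delta_rot":[0,0,0],"grip":0},{"offset":[-4,-1,19],"delta_rot":[0,0,0],"grip":0},{"offset":[-4,-1,19],"delta_rot":[0,0,0],"grip":0}]'
```

```text
time_s: 11.9
tool_pos: [0.548, -0.0448, 0.0591]
tool_rot: [-3.14, 0.001, -1.615]
ft_force: [-0.5, 2.8, 7.4]
gripper_width: 0.0001
```

```bash

python3 -m inch '[{"offset":[0,0,1],"delta_rot":[0,0,0],"grip":0},{"offset":[0,0,2],"delta_rot":[0,0,0],"grip":0},{"offset":[0,0,2],"delta_rot":[0,0,0],"grip":0}]'
python3 -c "
from h import *
snap('scene','s7.png')"
python3 -m inch '[{"offset":[0,0,-15],"delta_rot":[0,0,0],"grip":0},{"offset":[0,0,-45],"delta_rot":[0,0,0],"grip":0},{"offset":[0,0,-85],"delta_rot":[0,0,0],"grip":0.5},{"offset":[0,0,-85],"delta_rot":[0,0,0],"grip":0.5},{"offset":[0,0,-85],"delta_rot":[0,0,0],"grip":0.5}]'
python3 -c "
from h import *
rem([.5435,-.1253,.12],-92.6)
im=snap('wrist','w8.png')"
```

```text
time_s: 12.2
tool_pos: [0.5481, -0.0448, 0.0587]
tool_rot: [-3.14, 0.003, -1.615]
ft_force: [-6.3, 3.4, 27.7]
gripper_width: 0.0
time_s: 12.75
tool_pos: [0.5475, -0.0454, 0.142]
tool_rot: [-3.14, 0.0, -1.615]
ft_force: [0.4, 0.5, -0.8]
gripper_width: 0.0422
t 12.75 pos [ 0.5475 -0.0454  0.142 ] rpy [-1.7991e+02  2.0000e-02 -9.2530e+01] F [ 0.4  0.5 -0.8] w 0.0422 q [-0.5   0.57  0.68  1.91 -0.48  0.82 -1.19]
off mm [80.1  0.5 21.9] rot [-0.09  0.02  0.07]
```

View pics/w8.png

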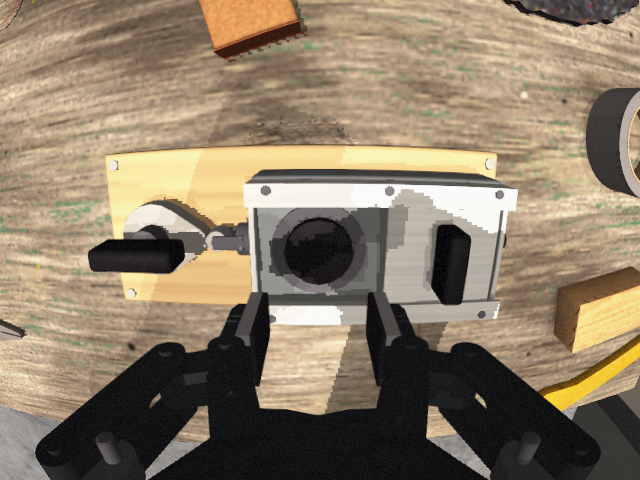

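The button bottomed (27.7 N at z = 0.0587) and was released. The cam and cover are where I left them. Now I'll slide the cover shut.

```bash

python3 -m inch '[{"offset":[25,0,0],"delta_rot":[0,0,0],"grip":0.6},{"offset":[50,0,0],"delta_rot":[0,0,0],"grip":0.6},{"offset":[80,0,0],"delta_rot":[0,0,0],"grip":0.6},{"offset":[80,0,10],"delta_rot":[0,0,0],"grip":0.6},{"offset":[80,0,20],"delta_rot":[0,0,0],"grip":0.6}]'
python3 -m inch '[{"offset":[0,0,0],"delta_rot":[0,0,0],"grip":0.6},{"offset":[0,0,0],"delta_rot":[0,0,0],"grip":0.6}]'
python3 -c "
from h import *
rem([.5435,-.1253,.081],-92.6)"
```

```text
time_s: 13.3
tool_pos: [0.5428, -0.1257, 0.1198]
tool_rot: [3.14, 0.0, -1.617]
ft_force: [0.0, 0.8, -0.4]
gripper_width: 0.0513
time_s: 13.5
tool_pos: [0.5433, -0.1239, 0.1204]
tool_rot: [3.14, 0.001, -1.613]
ft_force: [0.3, -0.8, 1.8]
gripper_width: 0.0513
t 13.5 pos [ 0.5433 -0.1239  0.1204] rpy [ 1.7989e+02  3.0000e-02 -9.2450e+01] F [ 0.3 -0.8  1.8] w 0.0513 q [-0.33  0.61  0.65  1.9  -0.51  0.8  -1.02]
off mm [ 1.4 -0.4 39.4] rot [0.11 0.03 0.15]
```

```bash

python3 -m inch '[{"offset":[1,0,20],"delta_rot":[0,0,0],"grip":0.6},{"offset":[1,0,39],"delta_rot":[0,0,0],"grip":0.6},{"offset":[1,0,39],"delta_rot":[0,0,0],"grip":0.4},{"offset":[1,0,39],"delta_rot":[0,0,0],"grip":0},{"offset":[1,0,39],"delta_rot":[0,0,0],"grip":0}]' 30
python3 -m inch '[{"offset":[0,0,0],"delta_rot":[0,0,0],"grip":0},{"offset":[0,0,0],"delta_rot":[0,0,0],"grip":0},{"offset":[0,0,0],"delta_rot":[0,0,0],"grip":0}]'
python3 -m inch '[{"offset":[-8,0,0],"delta_rot":[0,0,0],"grip":0},{"offset":[-18,0,0],"delta_rot":[0,0,0],"grip":0},{"offset":[-28,0,0],"delta_rot":[0,0,0],"grip":0},{"offset":[-38,0,0],"delta_rot":[0,0,0],"grip":0},{"offset":[-48,0,0],"delta_rot":[0,0,0],"grip":0}]'
python3 -c "
from h import *
rem([.5472,-.0465,.081],-92.6)"
```

```text
time_s: 14.0
tool_pos: [0.5442, -0.1259, 0.0833]
tool_rot: [-3.141, 0.0, -1.615]
ft_force: [0.5, -0.3, -2.3]
gripper_width: 0.0129
time_s: 14.3
tool_pos: [0.5442, -0.126, 0.0832]
tool_rot: [-3.14, 0.001, -1.615]
ft_force: [-1.0, 2.0, 7.3]
gripper_width: 0.0129
time_s: 14.8
tool_pos: [0.5464, -0.0785, 0.0832]
tool_rot: [-3.14, -0.001, -1.616]
ft_force: [-1.3, -3.1, 7.6]
gripper_width: 0.0136
t 14.8 pos [ 0.5464 -0.0785  0.0832] rpy [-1.799e+02 -6.000e-02 -9.256e+01] F [-1.3 -3.1  7.6] w 0.0136 q [-0.39  0.66  0.61  1.93 -0.56  0.72 -1.07]
off mm [-32.    0.7   2.2] rot [-0.1  -0.06  0.04]
```

```bash

python3 -m inch '[{"offset":[-10,0,0],"delta_rot":[0,0,0],"grip":0},{"offset":[-20,0,0],"delta_rot":[0,0,0],"grip":0},{"offset":[-28,0,0],"delta_rot":[0,0,0],"grip":0},{"offset":[-33,0,0],"delta_rot":[0,0,0],"grip":0},{"offset":[-33,0,0],"delta_rot":[0,0,0],"grip":0}]'
python3 -m inch '[{"offset":[-1,0,0],"delta_rot":[0,0,0],"grip":0},{"offset":[-1,0,0],"delta_rot":[0,0,0],"grip":0}]'

```

```text
time_s: 15.3
tool_pos: [0.548, -0.0459, 0.0832]
tool_rot: [-3.14, -0.002, -1.615]
ft_force: [-1.1, -1.8, 7.5]
gripper_width: 0.0133
time_s: 15.5
tool_pos: [0.5479, -0.0459, 0.0832]
tool_rot: [-3.139, -0.002, -1.616]
ft_force: [-0.7, -4.6, 7.2]
gripper_width: 0.0131
```

```bash

python3 -m inch '[{"offset":[-2,0,0],"delta_rot":[0,0,0],"grip":0},{"offset":[-2,0,0],"delta_rot":[0,0,0],"grip":0}]'
python3 -m inch '[{"offset":[2,0,0],"delta_rot":[0,0,0],"grip":0.4},{"offset":[2,0,0],"delta_rot":[0,0,0],"grip":0.4},{"offset":[2,0,0],"delta_rot":[0,0,0],"grip":0.4},{"offset":[2,0,-20],"delta_rot":[0,0,0],"grip":0.4},{"offset":[2,0,-60],"delta_rot":[0,0,0],"grip":0.4}]'
python3 -m inch '[{"offset":[0,0,-40],"delta_rot":[0,0,0],"grip":0.4},{"offset":[0,0,-60],"delta_rot":[0,0,0],"grip":0.4},{"offset":[0,0,-60],"delta_rot":[0,0,0],"grip":0.4}]'
python3 -c "
from h import *
rem([.5472,-.0465,.081],-92.6)
im=snap('wrist','w9.png');snap('scene','s9.png');snap('top','t9.png')"
```

```text
time_s: 15.7
tool_pos: [0.5479, -0.0458, 0.0832]
tool_rot: [-3.139, -0.005, -1.617]
ft_force: [-1.3, -9.7, 4.8]
gripper_width: 0.013
time_s: 16.2
tool_pos: [0.5451, -0.0432, 0.1406]
tool_rot: [3.136, -0.0, -1.614]
ft_force: [0.2, 0.3, 0.3]
gripper_width: 0.034
time_s: 16.5
tool_pos: [0.5492, -0.0439, 0.2051]
tool_rot: [-3.136, 0.001, -1.614]
ft_force: [0.7, 0.3, -0.5]
gripper_width: 0.0343
t 16.5 pos [ 0.5492 -0.0439  0.2051] rpy [-1.797e+02  7.000e-02 -9.250e+01] F [ 0.7  0.3 -0.5] w 0.0343 q [-0.57  0.49  0.75  1.87 -0.41  0.94 -1.24]
off mm [  2.8   2.5 124.1] rot [-0.3   0.07  0.1 ]
```

View pics/w9.png

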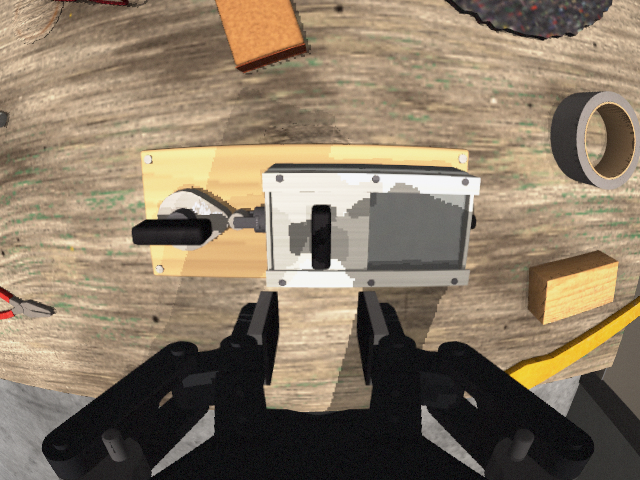

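The cover bar is back at (321,237), with the cover at its stop, and the cam bar lies along (133–211, 231) with its nose on the roller. One last numerical check.

```bash
python3 - <<'E'
from h import *
t=load('w9');g=cv2.cvtColor(t['pixels'],cv2.COLOR_BGR2GRAY)
a=wplane(t,135,221,.086);b=wplane(t,211,219.5,.086);print('bar ang',np.degrees(np.arctan2(*(a-b)[1::-1])),np.linalg.norm(a-b))
p=[wplane(t,*q,.015) for q in[(149,159),(462,159)]];print('board ang',np.degrees(np.arctan2(*(p[0]-p[1])[1::-1])))
a,b=load('top0')['pixels'],load('top0')['pixels']
A=load('top0')['pixels'].astype(int);B=load('t4')['pixels'].astype(int);C=load('t9')['pixels'].astype(int)
for n,(x0,y0,x1,y1) in dict(tape=(435,200,480,245),pine=(432,262,485,297),pliers=(160,262,235,297),cover=(335,222,405,268)).items():
    print(n,np.abs(A-C)[y0:y1,x0:x1].mean())
z=cv2.resize(load('s9')['pixels'][180:320,265:420],None,fx=4,fy=4,interpolation=cv2.INTER_CUBIC);cv2.imwrite('pics/s9z.png',z)
print(manip.get_state()['ft_force'])
E
```

```text
bar ang 87.83525619966024 0.06486184548864102
board ang 87.23498275984741
tape 8.562962962962963
pine 9.225516621743036
pliers 10.334857142857143
cover 59.7111801242236
[-0.03201136  0.41504918 -0.5014522 ]
```

View pics/s9z.png

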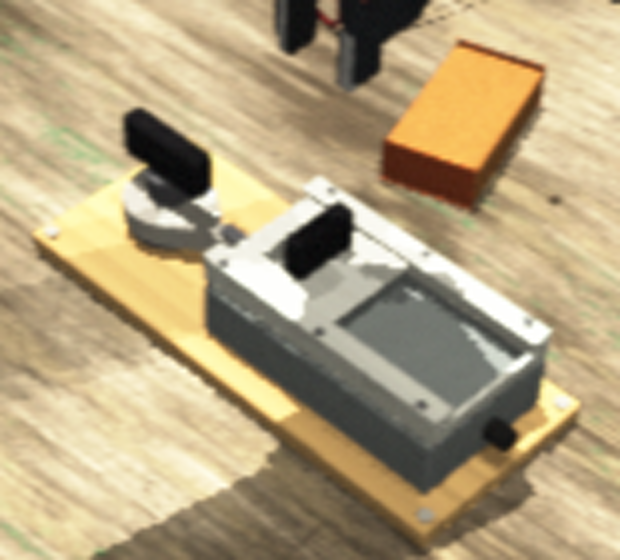

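The cam is about 0.6° off its high point, the cover is shut, and the gripper is clear of everything. I'm handing in.

```bash
python3 -c "
from h import *
print(manip.close_job())"
```

```text
the job is handed in; nothing more can be done
None
```

The guard switch check is done and handed in at about 16.7 s of the 58 s allowed; the hand-in gives no verdict.

- **Cam:** I turned it by its bar about 58° to the high point. The last wrist picture put the bar at 87.8° and the board at 87.2°, so it is about 0.01 rad off. The plunger's travel could not be measured; the pictures only show the nose on the roller.
- **Cover opened:** I slid it about 79 mm open.
- **Button:** I pressed it to its stop. The force rose steeply to 27.7 N at a tip height of 58.7 mm, and the button was then let go. It is under the cover now, so I did not measure that it is fully up again.
- **Cover shut:** I slid it back to its stop. It did not move under 9.7 N, and the grip ended within about 1 mm of where it started.
- **Bystanders and robot:** The gripper is up at 0.205 m with no contact force. The arm never went near the tape roll, the pine block or the pliers. They show no movement in the pictures, though comparing the first and last top views (mean difference of 9–10 grey levels) was only a rough check.

No check failed. The position estimates from the different views disagreed by about 2–4 mm, which was small enough for the grasps.

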